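Centre the ceramic pear on its plinth

TASK

The blue ceramic pear stands off-centre on its round marble plinth: with the gripper's fingers, nudge it with light taps until it stands upright in the middle of the plinth, concentric with the brass ring. Only touch and push it, gently: do not pinch, lift or topple it, do not shift the plinth, and leave the other things on the table where they are.

Things in the scene. Friction and masses are not known exactly. Their poses are not given: they have to be found in the camera images.
- pear: Blue ceramic pear ornament, about 120 g, round, thin brass stem. Stands on the plinth on a small flat foot 30 mm across: it slides when pushed at the belly or lower, tips if pushed higher. Widest (54 mm across) 19 mm above the foot, 50 mm at 31 mm up, 34 mm at 45 mm, 24 mm at 56 mm; 64 mm high, 74 mm with the stem. Origin: centre of the foot's underside, z up its axis.
- plinth: White marble disc, 110 mm across, 40 mm high, 1 kg, lying loose on the table, with a 3 mm wide brass ring, 81 mm across, flush in its top and concentric with it. Origin: centre of its underside on the table (z = 0); the top is 40 mm above.
- yellow_pear: Bystander: a yellow pear ornament of the same shape and size as the blue one, standing on the table itself. Origin: centre of its foot.
- mug: Bystander: white mug, 82 mm across, 95 mm high, handle at its +y side. Origin: centre of its underside.
- big_book: Bystander: black-covered book lying flat, 200 x 260 x 18 mm (x, y, z). Origin: centre of its underside.
- small_book: Bystander: blue-covered book, 150 x 200 x 22 mm, lying on the black book. Origin: centre of its underside.
- remote: Bystander: black remote control lying flat, 170 x 46 x 18 mm. Origin: centre of its underside.
- candle: Bystander: amber glass candle jar with a wooden lid, 70 mm across, 82 mm high. Origin: centre of its underside.
Not all that is in view belongs to the job. What is shaped like the pear but red is not meant.

How it is judged:
By the outcome, as a careful person would: the job done as asked, in the order asked, and still so for the second after the job is handed in, with the robot touching nothing.
It also fails if it takes over 48 s, if anything falls off the work surface, if the arm or the gripper's body presses on something with over 40 N, if the wrist force passes 120 N, or if a joint passes its speed limit or range.

ROBOT

A 6-joint arm with a two-finger parallel gripper is mounted at the origin on the work surface. World frame = base frame: x ahead of the robot, y to its left, z up, the work surface at z = 0. Lengths are in m, angles in rad, forces in N, time in s.
With the tool pointing down it reaches from about 0.375 to 0.975 m from the base axis. Payload 3.8 kg.
Tool frame: the origin (TCP) lies midway between the tips of the shut fingers; the grasp point (between the pads) lies 19 mm behind it; z points along the fingers, y is the line along which they close (so a half turn about z gives the same grasp; the last joint's range is limited). The gripper opens to 85 mm and grips with 20 to 120 N. Pads are 22 mm wide; open, the fingers measure 114 mm over their backs; the gripper's body (76 mm by 85 mm) begins 54 mm behind the grasp point. The pads swing forward as they close: fully open they stand 13 mm farther back than shut.
Start: joints at [-1.328, 0.264, 1.604, -0, 1.274, -0.037], TCP at [0.186, -0.649, 0.231] pointing down, gripper open.
Joint ranges: [-2.63, 2.63], [-0.94, 2.18], [0.31, 2.57], [-1.31, 4.45], [0, 2.66], [-2.55, 2.55]. Speed limits (rad/s): [2.57, 2.57, 3.14, 3.14, 3.14, 3.14].

INTERFACE

Orientations are given as a rotation vector (axis times angle).
In Python, from workcell import status, read_camera, workorder, masks_of gives the robot as it stands.
- The arm moves only by the tool drive_tool, never from a script. Its argument "rows" is a list of rows, each a list of 7 numbers: the turn, a rotation vector about the tool's x, y, z in degrees, then the shift along the tool's x, y, z in m, then the opening, from 0 (shut) to 1 (fully open). In form: [[ax, ay, az, tx, ty, tz, claw], ...]. A call has 1 to 8 rows; each row shifts and turns the commanded pose from where the row before left it, along the tool's axes as they then stand; what a row does not reach is not made up. A row lasts 1/12 s, in which the tool goes at most 41.7 mm and 7.16 degrees, less where a joint would pass 70% of its speed; a pose out of reach is approached as far as the arm can. A call is refused whole if a number of a shift passes 0.0417 or a number of a turn 7.16, either way. A call with a gripper value outside its range is refused whole. The fingers move at their own pace and stop on an object; "force" is the grip in N (left out, the last holds). Time passes only in rows, so rows that do not move let the fingers close. It gives the time, the measured TCP pose, the force, the opening and the grip force at its end, in the units of the state.
- status.read_state(): the state, without advancing time (a new reading comes with each control period).
- read_camera(name): name is "scene" or "side" or "wrist"; returns a dict with "color" (420x560x3 uint8, red, green, blue), "intrinsics" (3x3 intrinsics, pixels), "world_from_camera" (4x4, takes a point from camera to world coordinates); the wrist camera has in their place "mount" (4x4, takes a point from camera to tool coordinates, whose origin is the TCP and whose axes are the flange's). Camera axes: x right, y up, looking along -z (the intrinsics and any distortion apply to the point x, -y, -z); pixel columns grow to the right and rows downward; lengths in m; the calibration is good to about 2 mm. A picture is of the moment at which its call begins: read the wrist's pose just before it. There is no depth.
- workorder.finish_job(): hands the job in; it is judged then, once.
Trained networks look in a picture, given as the dict that the camera call returned (one of the last four; its "shot" number tells which), for a name from the list of things; names that differ only in an ending like _2 or _b are one class to them, and where a whole thing is asked for, a point or a joint stands for the part that bears it (a point fixed in the world has none). Each returns a list of dicts, best first, with "score" (0 to 1); they miss things now and then, are a little off and sometimes report something else, mostly with a low value. They report only what shows in the picture. A call takes as long as a camera call. They do not tell look-alikes from the thing itself.
- masks_of(picture, name): "mask" (420x560 bool, what is visible of it) and "bbox" ([left, top, right, bottom] in pixels, round what is visible of it).
The state is a dict: "time": time; "q": joint angles; "joint_vel": joint speeds; "joint_torque": joint torques, N m; "tool_pos": TCP position; "tcp_rot": TCP orientation; "wrist_force": force on the tool from outside, world axes, zero at the start; "torque": the same for the moment, N m; "width": opening from 0.0 (shut) to 1.0 (fully open); "grip_force": force on a finger pad.
Only numpy, scipy, OpenCV 4.12 (cv2) and the standard library are available. Lean on these libraries where they do the work, as an engineer would, in place of code of your own. Each camera call takes 0.05 s, during which the arm holds its last target. There are 200 camera calls.

## Working session

There is one attempt and no reset: what is moved stays moved. The work goes in short steps, Python scripts to look and compute and a tool call to move; the robot and the scene stay as the last step left them, time stands still between calls to the robot, and variables do not carry over. Pictures are saved under pics/ and viewed, at most 10 in all, crops included, and the job is handed in when it is done.

Besides the shell and the picture viewer there is one more tool, called after "Request:" as a command line: name --pt "numbers of a row" for each row, then --argument value for the rest. drive_tool: Moves the arm, as the interface text tells. Its arguments: {"type":"object","properties":{"rows":{"type":"array"},"force":{"type":"number"}},"required":["rows"]}

```bash
mkdir -p pics; ls
python3 - <<'E'
from workcell import status, read_camera, masks_of
import cv2, numpy as np
s=status.read_state(); print(s['time'],s['tool_pos'],s['tcp_rot'],s['width'])
ims=[]
for c in ['scene','side']:
    p=read_camera(c); ims.append(p['color'])
    print(c,p['intrinsics'],p['world_from_camera'],[k for k in p])
    for n in ['pear','plinth','yellow_pear']:
        print(n,[(round(m['score'],2),m['bbox']) for m in masks_of(p,n)])
    cv2.imwrite(f'pics/{c}0.png',cv2.cvtColor(p['color'],cv2.COLOR_RGB2BGR))
E
```

```text
pics
0.0 [ 0.18622467 -0.64806201  0.22999008] [-3.10876245e+00 -4.37778256e-01  3.63396031e-04] 0.9996209312865755
scene [[469.90180638   0.         284.17513028]
 [  0.         469.90180638 209.77090822]
 [  0.           0.           1.        ]] [[ 0.83948264 -0.30750887  0.44800357  1.08614764]
 [ 0.54335402  0.48406122 -0.68589441 -0.8630708 ]
 [-0.00594254  0.81922099  0.57344716  0.72869521]
 [ 0.          0.          0.          1.        ]] ['color', 'intrinsics', 'world_from_camera', 'shot']
pear [(0.78, [299.3, 174.9, 319.0, 200.0]), (0.78, [217.3, 189.5, 238.9, 215.4]), (0.7, [262.6, 184.4, 283.9, 203.5])]
plinth [(0.77, [255.6, 201.5, 297.7, 237.0])]
yellow_pear [(0.84, [374.7, 159.9, 393.6, 183.4])]
side [[381.22422058   0.         277.16868116]
 [  0.         381.22422058 209.83468096]
 [  0.           0.           1.        ]] [[ 0.98025289  0.10147008 -0.1697295   0.4261306 ]
 [-0.19756379  0.53956808 -0.81843438 -0.68818728]
 [ 0.00853402  0.83580507  0.54895998  0.50119692]
 [ 0.          0.          0.          1.        ]] ['color', 'intrinsics', 'world_from_camera', 'shot']
pear [(0.85, [240.8, 193.2, 264.6, 226.2]), (0.74, [182.5, 229.8, 211.5, 258.2]), (0.55, [245.7, 181.4, 267.7, 203.7])]
plinth [(0.92, [238.7, 208.8, 294.1, 256.7])]
yellow_pear [(0.75, [284.0, 141.8, 303.4, 167.4])]
```

Run:
```python
import cv2,numpy as np
a=cv2.imread('pics/scene0.png');b=cv2.imread('pics/side0.png')
A=cv2.resize(a[130:280,180:420],None,fx=3.2,fy=3.2)[:,:768]
cv2.imwrite('pics/c1.png',A)
B=cv2.resize(b[120:290,150:350],None,fx=3.5,fy=3.5)
cv2.imwrite('pics/c2.png',B)
```

```text
(no output)
```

View pics/scene0.png

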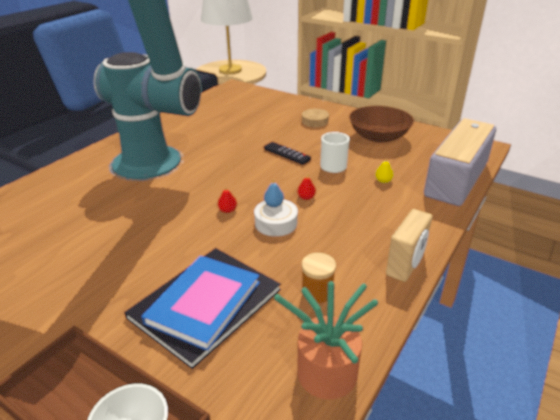

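View pics/side0.png

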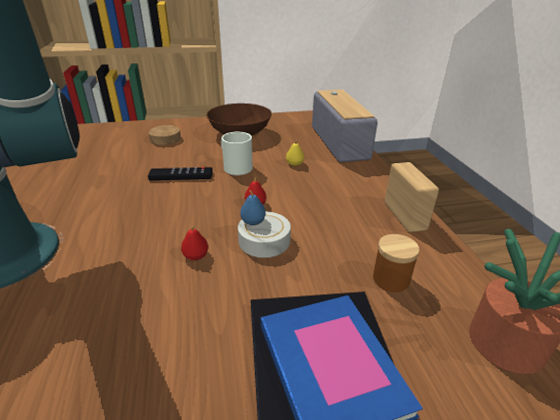

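View pics/c2.png

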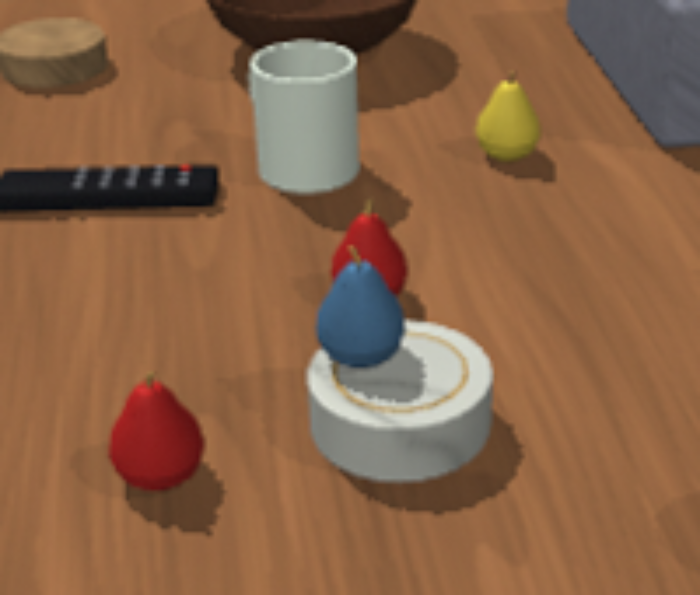

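The blue pear is the only blue one: side (253,210), scene (274,194). It stands on the left (−x) part of the plinth, whose ring shows at side (265,230). Look-alikes are the red pears at side (195,243) and (256,192), scene (228,202) and (307,188), and the yellow one at side (295,154), scene (385,172). The crop confirms the choice.

```bash
cat > h.py <<'E'
import numpy as np, cv2
from scipy.optimize import least_squares
from scipy.spatial.transform import Rotation as R
from workcell import status, read_camera, masks_of
PEAR=[(0,.015),(.008,.0235),(.019,.027),(.031,.025),(.045,.017),(.056,.012),(.062,.007),(.064,.003)]
PL=[(0,.055),(.04,.055)]
S=8
def shot(cam):
    s=status.read_state(); p=read_camera(cam)
    if cam=='wrist':
        T=np.eye(4); T[:3,:3]=R.from_rotvec(s['tcp_rot']).as_matrix(); T[:3,3]=s['tool_pos']
        p['world_from_camera']=T@p['mount']
    return p
def proj(p,X):
    T=p['world_from_camera']; c=(np.asarray(X)-T[:3,3])@T[:3,:3]
    c=c*[1,-1,-1]; k=p['intrinsics']
    return c[:,:2]/c[:,2:]*[k[0,0],k[1,1]]+[k[0,2],k[1,2]]
def hull(p,prof,xyz):
    t=np.linspace(0,2*np.pi,72,endpoint=False)
    X=np.concatenate([np.c_[r*np.cos(t),r*np.sin(t),0*t+z] for z,r in prof])+xyz
    return cv2.convexHull(proj(p,X).astype(np.float32))[:,0]
def raster(pts,box):
    m=np.zeros(((box[3]-box[1])*S,(box[2]-box[0])*S),np.uint8)
    q=(pts+.5-np.array(box[:2]))*S-.5
    cv2.fillPoly(m,[np.round(q*16).astype(np.int32)],1,shift=4); return m
def fit(p,prof,mask,z,x0,hide=None):
    ys,xs=np.where(mask); h,w=mask.shape
    box=[max(0,xs.min()-25),max(0,ys.min()-25),min(w,xs.max()+26),min(h,ys.max()+26)]
    vis=np.ones_like(mask) if hide is None else ~hide
    v=np.kron(vis[box[1]:box[3],box[0]:box[2]],np.ones((S,S),bool))
    M=np.kron(mask[box[1]:box[3],box[0]:box[2]],np.ones((S,S),bool))&v
    def cen(m): a,b=np.where(m); return np.array([b.mean(),a.mean()])/S
    cm=cen(M)
    f=lambda q: cen((raster(hull(p,prof,[q[0],q[1],z]),box)>0)&v)-cm
    r=least_squares(f,x0,diff_step=.01,x_scale=.1)
    H=(raster(hull(p,prof,[*r.x,z]),box)>0)&v
    return r.x,(H&M).sum()/(H|M).sum(),M.sum()/H.sum()
def ground(p,uv,z):
    k=p['intrinsics'];T=p['world_from_camera']
    d=T[:3,:3]@np.array([(uv[0]-k[0,2])/k[0,0],-(uv[1]-k[1,2])/k[1,1],-1]); o=T[:3,3]
    return (o+d*(z-o[2])/d[2])[:2]
def colour(p,m,kind):
    hsv=cv2.cvtColor(p['color'],cv2.COLOR_RGB2HSV).astype(int)
    near=cv2.dilate(m.astype(np.uint8),np.ones((7,7)))>0
    H,Sa,V=hsv[...,0],hsv[...,1],hsv[...,2]
    c={'blue':(H>95)&(H<125)&(Sa>90),'red':((H<6)|(H>174))&(Sa>150)}[kind]&near
    n,l,st,_=cv2.connectedComponentsWithStats(c.astype(np.uint8))
    return l==1+st[1:,4].argmax()
def look(p):
    out={}
    hue=lambda m: cv2.cvtColor(p['color'],cv2.COLOR_RGB2HSV)[m].astype(int)
    pm=None
    for d in masks_of(p,'pear'):
        m=d['mask']
        hs=hue(m)[:,0]; kind='blue' if 95<np.median(hs)<125 else 'red'
        try: c=colour(p,m,kind)
        except Exception: continue
        ys,xs=np.where(c); z=.04 if kind=='blue' else 0
        x,iou,ar=fit(p,PEAR,c,z,ground(p,(xs.mean(),ys.mean()),z+.025))
        out.setdefault(kind,[]).append((x.round(4),round(iou,3),round(ar,3)))
        if kind=='blue' and pm is None: pm=c
    for d in masks_of(p,'plinth')[:1]:
        m=d['mask']; ys,xs=np.where(m)
        hide=cv2.dilate(pm.astype(np.uint8),np.ones((5,5)))>0 if pm is not None else None
        # drop stem/pear area
        x,iou,ar=fit(p,PL,m,0,ground(p,(xs.mean(),ys.mean()),.03),hide)
        out['plinth']=(x.round(4),round(iou,3),round(ar,3))
    return out
E
python3 - <<'E'
from h import *
for c in ['scene','side','wrist']:
    p=shot(c)
    try: o=look(p)
    except Exception as e: o=e
    print(c,o)
    cv2.imwrite(f'pics/{c}1.png',cv2.cvtColor(p['color'],cv2.COLOR_RGB2BGR))
print(p['mount'],p['intrinsics'])
E
```

```text
scene {'blue': [(array([ 0.511 , -0.0328]), np.float64(0.68), np.float64(0.68))], 'red': [(array([ 0.387 , -0.0743]), np.float64(0.805), np.float64(0.805)), (array([0.5346, 0.0934]), np.float64(0.802), np.float64(0.802))], 'plinth': (array([ 0.5311, -0.0521]), np.float64(0.966), np.float64(0.971))}
side {'red': [(array([ 0.3855, -0.074 ]), np.float64(0.932), np.float64(0.936)), (array([0.5389, 0.1119]), np.float64(0.523), np.float64(0.571))], 'blue': [(array([ 0.5098, -0.0331]), np.float64(0.891), np.float64(0.891))], 'plinth': (array([ 0.5303, -0.052 ]), np.float64(0.95), np.float64(0.953))}
wrist {}
[[-3.27968189e-04  9.64742523e-01  2.63195282e-01  6.66636662e-02]
 [ 9.99999885e-01  4.08134038e-04 -2.49913712e-04 -7.58427624e-04]
 [-3.48521338e-04  2.63195170e-01 -9.64742547e-01 -1.43733980e-01]
 [ 0.00000000e+00  0.00000000e+00  0.00000000e+00  1.00000000e+00]] [[322.33934885   0.         284.02299401]
 [  0.         322.33934885 209.32437476]
 [  0.           0.           1.        ]]
```

Request:
drive_tool --pt "0 0 -6.2 0 0 0 0" --pt "0 0 -6.2 0 0 0 0" --pt "0 0 -6.2 0 0 0 0" --pt "0 0 -6.2 0 0 0 0" --pt "0 0 -6.2 0 0 0 0" --pt "0 0 0 0.034 -0.012 0 0" --pt "0 0 0 0.034 -0.012 0 0" --pt "0 0 0 0.034 -0.012 0 0" --force 20

```text
time: 1.52
tool_pos: [0.2296, -0.5487, 0.2309]
tcp_rot: [-2.881, -1.251, -0.0]
wrist_force: [1.3, -0.6, 0.6]
width: 0.002
grip_force: 0.0
```

Request:
drive_tool --pt "0 0 0 0.034 -0.012 0 0" --pt "0 0 0 0.034 -0.012 0 0" --pt "0 0 0 0.034 -0.012 0 0" --pt "0 0 0 0.034 -0.012 0 0" --pt "0 0 0 0.034 -0.012 0 0" --pt "0 0 0 0.034 -0.012 0 0" --pt "0 0 0 0.034 -0.012 0 0" --pt "0 0 0 0.034 -0.012 0 0"

```text
time: 2.18
tool_pos: [0.3451, -0.2836, 0.2316]
tcp_rot: [2.88, 1.252, 0.001]
wrist_force: [0.7, 0.1, 0.2]
width: -0.001
grip_force: 0.0
```

Request:
drive_tool --pt "0 0 0 0.034 -0.012 0 0" --pt "0 0 0 0.034 -0.012 0 0" --pt "0 0 0 0.034 -0.012 0 0" --pt "0 0 0 0.034 -0.012 0 0" --pt "0 0 0 0.034 -0.012 0 0" --pt "0 0 0 0.034 -0.012 0 0" --pt "0 0 0 0.034 -0.012 0 0" --pt "0 0 0 0.034 -0.012 0 0"

```text
time: 2.85
tool_pos: [0.4603, -0.0188, 0.2317]
tcp_rot: [2.88, 1.254, 0.002]
wrist_force: [0.8, -0.9, 0.3]
width: -0.002
grip_force: 0.0
```

Request:
drive_tool --pt "0 0 0 0.028 -0.018 0 0" --pt "0 0 0 0 0 0 0" --pt "0 0 0 0 0 0 0"

```text
time: 3.1
tool_pos: [0.4659, 0.0136, 0.2314]
tcp_rot: [2.878, 1.259, -0.0]
wrist_force: [-0.3, -0.0, -0.9]
width: 0.001
grip_force: 0.0
```

```bash
sed -i 's/(Sa>90)/(Sa>60)/' h.py
cat > st.py <<'E'
from h import *
import sys
s=status.read_state(); Rm=R.from_rotvec(s['tcp_rot']).as_matrix()
print('t',round(s['time'],2),'tcp',s['tool_pos'].round(4),'xyaw',round(np.degrees(np.arctan2(Rm[1,0],Rm[0,0])),2),'tiltz',Rm[:,2].round(4),'w',round(s['width'],2),'F',np.round(s['wrist_force'],1))
tag=sys.argv[1]
for c in sys.argv[2:]:
    p=shot(c)
    cv2.imwrite(f'pics/{c}{tag}.png',cv2.cvtColor(p['color'],cv2.COLOR_RGB2BGR))
    try: o=look(p)
    except Exception as e: print(c,repr(e)); continue
    print(c,{k:v for k,v in o.items() if k!='red'})
    if 'blue' in o and 'plinth' in o:
        e=o['plinth'][0]-o['blue'][0][0]
        print('  need world',e.round(4),'in tool x,y',(Rm[:2,:2].T@e).round(4))
E
python3 st.py 2 wrist scene side
```

```text
t 3.1 tcp [0.4659 0.0136 0.2314] xyaw 47.27 tiltz [ 0.e+00 -2.e-04 -1.e+00] w 0.0 F [-0.3 -0.  -0.9]
wrist {'blue': [(array([ 0.5091, -0.0309]), np.float64(0.901), np.float64(0.902))], 'plinth': (array([ 0.5302, -0.0527]), np.float64(0.953), np.float64(0.954))}
  need world [ 0.0211 -0.0218] in tool x,y [-0.0017  0.0303]
scene {'plinth': (array([ 0.5354, -0.057 ]), np.float64(0.842), np.float64(0.875))}
side {'blue': [(array([ 0.5098, -0.0329]), np.float64(0.912), np.float64(0.913))], 'plinth': (array([ 0.5314, -0.0513]), np.float64(0.943), np.float64(0.945))}
  need world [ 0.0216 -0.0184] in tool x,y [0.0011 0.0284]
```

View pics/wrist2.png

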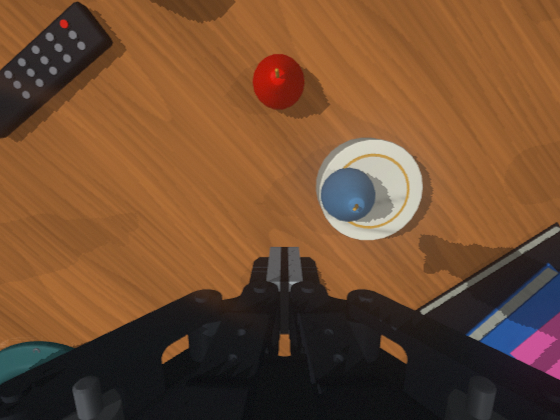

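The wrist view shows the blue pear at (347,194), left of the middle of the ring at (375,190). The shut fingertips are at (284,250) and clear of it. The fingers thicken above the tips, so I'll tilt the tool so that the tip leads.

Request:
drive_tool --pt "0 0 0 -0.004 0 0.0355 0" --pt "0 0 0 0 0 0.0355 0" --pt "0 0 0 0 0 0.0355 0" --pt "0 0 0 0 0 0.0355 0" --pt "-6.7 0 0 0 0 0.0355 0" --pt "-6.7 0 0 0 0 0 0" --pt "-6.7 0 0 0 0 0 0" --pt "0 0 0 0 0 0 0"

```text
time: 4.22
tool_pos: [0.4582, 0.0087, 0.0505]
tcp_rot: [2.596, 1.133, 0.177]
wrist_force: [-0.7, 0.4, -1.5]
width: 0.001
grip_force: 0.0
```

```bash
python3 st.py 3 wrist side
```

```text
t 4.22 tcp [0.4582 0.0087 0.0505] xyaw 47.06 tiltz [ 0.2306 -0.225  -0.9467] w 0.0 F [-0.7  0.4 -1.5]
wrist {'blue': [(array([ 0.51  , -0.0318]), np.float64(0.969), np.float64(0.973))], 'plinth': (array([ 0.5312, -0.0515]), np.float64(0.914), np.float64(0.931))}
  need world [ 0.0212 -0.0197] in tool x,y [0.     0.0274]
side {'blue': [(array([ 0.5098, -0.0332]), np.float64(0.905), np.float64(0.906))], 'plinth': (array([ 0.531 , -0.0515]), np.float64(0.972), np.float64(0.977))}
  need world [ 0.0212 -0.0183] in tool x,y [0.001  0.0265]
```

View pics/wrist3.png

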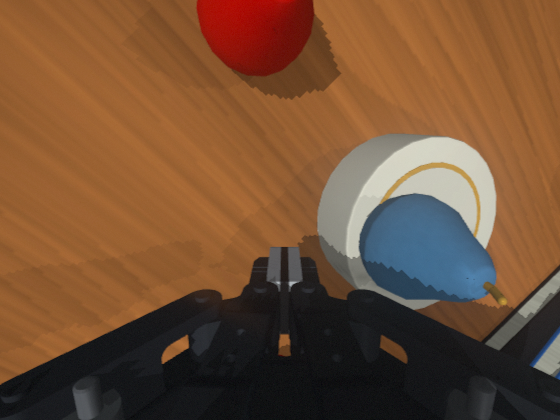

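The plinth top fills about (318–495, 134–305), and the pear leans out of perspective towards (500,295). The fingertips are still clear of it at (284,250). I'll tilt more, so the slim tip touches first.

Request:
drive_tool --pt "-6.5 0 0 0.005 0 0 0" --pt "-6.5 0 0 0 0 0 0" --pt "0 0 0 0 0.008 0.005 0" --pt "0 0 0 0 0 0 0"

```text
time: 4.85
tool_pos: [0.4712, 0.0026, 0.0519]
tcp_rot: [2.458, 1.069, 0.249]
wrist_force: [0.7, 0.1, 0.7]
width: -0.003
grip_force: 0.0
```

```bash
python3 st.py 4 wrist
```

```text
t 4.85 tcp [0.4712 0.0026 0.0519] xyaw 46.82 tiltz [ 0.3329 -0.3274 -0.8843] w -0.0 F [0.7 0.1 0.7]
wrist {'blue': [(array([ 0.5103, -0.032 ]), np.float64(0.952), np.float64(0.96))], 'plinth': (array([ 0.5335, -0.0502]), np.float64(0.845), np.float64(0.855))}
  need world [ 0.0232 -0.0182] in tool x,y [0.0026 0.026 ]
```

Request:
drive_tool --pt "0 0 0 0 0.0062 0.0033 0" --pt "0 0 0 0 0.0062 0.0033 0" --pt "0 0 0 0 0.0027 0.0014 0" --pt "0 0 0 0 0.0027 0.0014 0" --pt "0 0 0 0 0.0027 0.0014 0" --pt "0 0 0 0 0.0018 0.0009 0" --pt "0 0 0 0 0.0018 0.0009 0" --pt "0 0 0 0 0.0009 0.0005 0"

```text
time: 5.67
tool_pos: [0.4913, -0.0166, 0.0521]
tcp_rot: [2.458, 1.065, 0.251]
wrist_force: [-2.9, 3.6, 4.5]
width: -0.0
grip_force: 2.1
```

```bash
python3 st.py 5 wrist side
```

```text
t 5.67 tcp [ 0.4913 -0.0166  0.0521] xyaw 46.7 tiltz [ 0.3342 -0.3281 -0.8836] w -0.0 F [-2.9  3.6  4.5]
wrist {'blue': [(array([ 0.5191, -0.0371]), np.float64(0.829), np.float64(0.842))], 'plinth': (array([ 0.537 , -0.0473]), np.float64(0.719), np.float64(0.737))}
  need world [ 0.0179 -0.0102] in tool x,y [0.0049 0.0177]
side {'blue': [(array([ 0.5164, -0.0387]), np.float64(0.915), np.float64(0.922))], 'plinth': (array([ 0.5306, -0.0516]), np.float64(0.958), np.float64(0.966))}
  need world [ 0.0142 -0.0129] in tool x,y [0.0003 0.017 ]
```

View pics/wrist5.png

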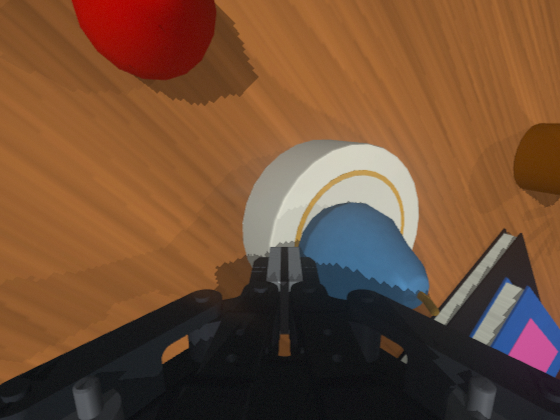

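The pear has moved along the push line and stays upright (side fit). The wrist view has the tip touching its belly at (300,250). I'll back off and check the force offset and the pose.

Request:
drive_tool --pt "0 0 0 0 -0.0053 -0.0028 0" --pt "0 0 0 0 -0.0053 -0.0028 0" --pt "0 0 0 0 0 0 0"

```text
time: 6.22
tool_pos: [0.4811, -0.0079, 0.0514]
tcp_rot: [2.458, 1.066, 0.249]
wrist_force: [-0.3, 0.0, -0.0]
width: 0.002
grip_force: 0.0
```

```bash
python3 st.py 6 side scene; python3 -c "
import cv2
a=cv2.imread('pics/side6.png')[170:280,190:340];b=cv2.imread('pics/scene6.png')[150:260,210:360]
cv2.imwrite('pics/c6.png',cv2.resize(cv2.hconcat([a,b]),None,fx=2.66,fy=2.66,interpolation=2))"
```

```text
t 6.22 tcp [ 0.4811 -0.0079  0.0514] xyaw 46.72 tiltz [ 0.333  -0.3282 -0.884 ] w 0.0 F [-0.3  0.  -0. ]
side {'blue': [(array([ 0.5167, -0.0388]), np.float64(0.906), np.float64(0.906)), (array([0.3213, 0.1398]), np.float64(0.029), np.float64(0.029))], 'plinth': (array([ 0.5304, -0.0539]), np.float64(0.974), np.float64(0.992))}
  need world [ 0.0137 -0.0151] in tool x,y [-0.0016  0.018 ]
scene {'blue': [(array([ 0.516 , -0.0376]), np.float64(0.804), np.float64(0.809))], 'plinth': (array([ 0.5307, -0.0516]), np.float64(0.961), np.float64(0.967))}
  need world [ 0.0147 -0.014 ] in tool x,y [-0.0001  0.0179]
```

View pics/c6.png

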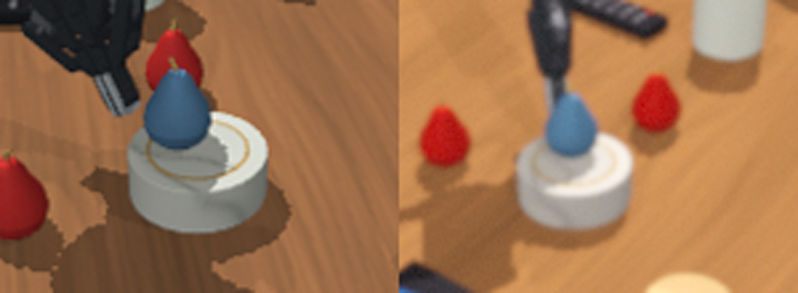

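The pear stands upright on the plinth with the tip clear behind it, at (120,105) in the side half. The contact force had an upward part of 4.5 N, so I'll raise the tip slightly and tap again gently.

Request:
drive_tool --pt "0 0 0 0 0.0016 -0.0031 0" --pt "0 0 0 0 0.0053 0.0028 0" --pt "0 0 0 0 0.0044 0.0023 0" --pt "0 0 0 0 0.0013 0.0007 0" --pt "0 0 0 0 0.0013 0.0007 0" --pt "0 0 0 0 0.0013 0.0007 0" --pt "0 0 0 0 0.0013 0.0007 0"

```text
time: 7.1
tool_pos: [0.4949, -0.02, 0.0556]
tcp_rot: [2.458, 1.065, 0.251]
wrist_force: [-2.6, 2.0, 4.2]
width: -0.001
grip_force: 2.1
```

```bash
python3 st.py 7 side scene wrist
```

```text
t 7.1 tcp [ 0.4949 -0.02    0.0556] xyaw 46.68 tiltz [ 0.3342 -0.3281 -0.8835] w -0.0 F [-2.6  2.   4.2]
side {'blue': [(array([ 0.5193, -0.0417]), np.float64(0.914), np.float64(0.922))], 'plinth': (array([ 0.5304, -0.0519]), np.float64(0.969), np.float64(0.988))}
  need world [ 0.0111 -0.0102] in tool x,y [0.0002 0.0133]
scene {'blue': [(array([ 0.5195, -0.0408]), np.float64(0.795), np.float64(0.801))], 'plinth': (array([ 0.5301, -0.0516]), np.float64(0.952), np.float64(0.959))}
  need world [ 0.0106 -0.0108] in tool x,y [-0.0006  0.0134]
wrist {'blue': [(array([ 0.5223, -0.0407]), np.float64(0.841), np.float64(0.856))], 'plinth': (array([ 0.5374, -0.0449]), np.float64(0.675), np.float64(0.698))}
  need world [ 0.0151 -0.0042] in tool x,y [0.0073 0.0123]
```

Request:
drive_tool --pt "0 0 0 0 0.0013 0.0007 0" --pt "0 0 0 0 0.0013 0.0007 0" --pt "0 0 0 0 0.0013 0.0007 0" --pt "0 0 0 0 0.0013 0.0007 0" --pt "0 0 0 0 0.0013 0.0007 0" --pt "0 0 0 0 0.0013 0.0007 0" --pt "0 0 0 0 0.0013 0.0007 0"

```text
time: 8.13
tool_pos: [0.5022, -0.0271, 0.0554]
tcp_rot: [2.458, 1.065, 0.25]
wrist_force: [-1.5, 1.4, -0.1]
width: 0.002
grip_force: 0.6
```

```bash
python3 st.py 8 side scene
```

```text
t 8.13 tcp [ 0.5022 -0.0271  0.0554] xyaw 46.69 tiltz [ 0.3339 -0.3283 -0.8836] w 0.0 F [-1.5  1.4 -0.1]
side {'blue': [(array([ 0.5271, -0.0486]), np.float64(0.912), np.float64(0.924))], 'plinth': (array([ 0.5305, -0.0513]), np.float64(0.955), np.float64(0.963))}
  need world [ 0.0034 -0.0027] in tool x,y [0.0004 0.0038]
scene {'blue': [(array([ 0.5273, -0.0481]), np.float64(0.802), np.float64(0.809))], 'plinth': (array([ 0.5311, -0.0519]), np.float64(0.948), np.float64(0.955))}
  need world [ 0.0038 -0.0038] in tool x,y [-0.0002  0.0047]
```

Request:
drive_tool --pt "0 0 0 0 0.0009 0.0005 0" --pt "0 0 0 0 0.0009 0.0005 0" --pt "0 0 0 0 0.0009 0.0005 0" --pt "0 0 0 0 0.0004 0.0002 0" --pt "0 0 0 0 0 0 0"

```text
time: 8.85
tool_pos: [0.5048, -0.0295, 0.0553]
tcp_rot: [2.458, 1.065, 0.25]
wrist_force: [-1.2, 0.9, 1.2]
width: 0.002
grip_force: 0.5
```

Request:
drive_tool --pt "0 0 0 0 -0.0018 -0.001 0" --pt "0 0 0 0 -0.0053 -0.0028 0" --pt "0 0 0 0 -0.018 -0.0095 0" --pt "0 0 0 0 -0.027 -0.014 0" --pt "0 0 0 0 0.015 -0.033 0" --pt "0 0 0 0 0.015 -0.033 0" --pt "6.9 0 0 0 0.015 -0.033 0" --pt "6.9 0 0 0 0.01 -0.035 0"

```text
time: 9.52
tool_pos: [0.4522, 0.0195, 0.1862]
tcp_rot: [2.636, 1.143, 0.137]
wrist_force: [1.2, -1.9, -0.6]
width: -0.004
grip_force: 0.0
```

Request:
drive_tool --pt "6.9 0 0 0 0.02 0 0" --pt "6.9 0 0 0 0.02 0 0" --pt "0 0 0 -0.02 0.02 0 0" --pt "0 0 0 -0.02 0.01 0 0" --pt "0 0 0 0 0 0 0"

```text
time: 9.93
tool_pos: [0.4775, -0.0624, 0.198]
tcp_rot: [2.843, 1.212, 0.002]
wrist_force: [-0.0, 0.4, 0.6]
width: -0.002
grip_force: 0.0
```

```bash
python3 st.py 9 wrist side scene
```

```text
t 9.93 tcp [ 0.4775 -0.0624  0.198 ] xyaw 46.15 tiltz [ 0.0212 -0.0465 -0.9987] w -0.0 F [-0.   0.4  0.6]
wrist {'blue': [(array([ 0.5308, -0.0479]), np.float64(0.858), np.float64(0.86))]}
side {'blue': [(array([ 0.5298, -0.0512]), np.float64(0.9), np.float64(0.901))], 'plinth': (array([ 0.5309, -0.0523]), np.float64(0.972), np.float64(0.989))}
  need world [ 0.0011 -0.0011] in tool x,y [-0.      0.0016]
scene {'blue': [(array([ 0.5311, -0.0511]), np.float64(0.754), np.float64(0.754)), (array([ 0.5953, -0.4117]), np.float64(0.0), np.float64(1.719))], 'plinth': (array([ 0.5315, -0.0535]), np.float64(0.969), np.float64(0.999))}
  need world [ 0.0004 -0.0024] in tool x,y [-0.0015  0.0019]
```

View pics/wrist9.png

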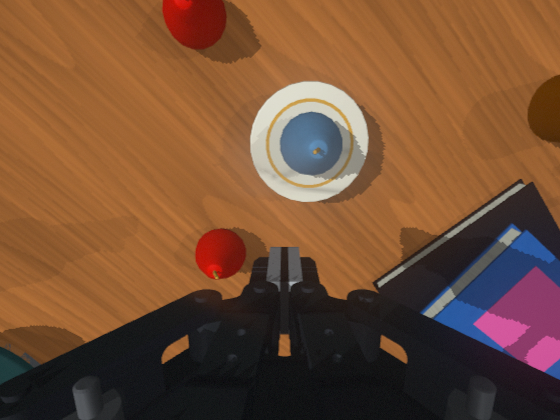

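The wrist view from above shows the pear at (311,143), nearly concentric with the ring at (309,143). It is upright, with the stem at (317,151). I'll measure this more finely.

```bash
cat > fine.py <<'E'
from h import *
import sys
def big(c):
    n,l,st,_=cv2.connectedComponentsWithStats(c.astype(np.uint8)); return l==1+st[1:,4].argmax()
s=status.read_state(); Rm=R.from_rotvec(s['tcp_rot']).as_matrix()
for cam in sys.argv[1:]:
    p=shot(cam); a=p['color'].astype(int); r,g,b=a[...,0],a[...,1],a[...,2]
    h=hull(p,[(0,.07),(.12,.07)],[.5308,-.052,0]); roi=np.zeros(r.shape,np.uint8); cv2.fillPoly(roi,[h.astype(np.int32)],1); roi=roi>0
    blue=big(roi&(b-r>12)&(b-g>4)&(b>40))
    ys,xs=np.where(blue)
    xp,iou,ar=fit(p,PEAR,blue,.04,[.53,-.051])
    print(cam,'pear',xp.round(4),round(iou,3),round(ar,3))
    hsv=cv2.cvtColor(p['color'],cv2.COLOR_RGB2HSV).astype(int)
    # brass ring: saturated yellow, inside a band of the expected ring; fit its centre on the plane z=.04
    ring=roi&(hsv[...,0]>10)&(hsv[...,0]<30)&(hsv[...,1]>50)&(hsv[...,2]>90)
    q=np.array([ground(p,uv,.04) for uv in np.argwhere(ring)[:,::-1]])
    c=np.array([.531,-.052])
    for w in (.006,.004,.003,.003):
        d=np.linalg.norm(q-c,axis=1); k=np.abs(d-.039)<w
        c=least_squares(lambda c:np.linalg.norm(q[k]-c,axis=1)-.039,c,loss='soft_l1',f_scale=.001).x
    print('  ring',c.round(4),k.sum(),'rad',np.linalg.norm(q[k]-c,axis=1).mean().round(4))
    # plinth rim from outline: white region
    white=big(cv2.morphologyEx((roi&(((hsv[...,1]<60)&(r>110))|blue|ring&False)).astype(np.uint8),cv2.MORPH_CLOSE,np.ones((5,5)))>0)
    hide=cv2.dilate(blue.astype(np.uint8),np.ones((9,9)))>0
    if cam=='wrist':
        xl,iou,ar=fit(p,PL,white,0,[.531,-.052]); 
        print('  plinth',xl.round(4),round(iou,3),round(ar,3))
    e=c-xp; print('  need (ring-pear)',e.round(4),'tool xy',(Rm[:2,:2].T@e).round(4))
E
python3 fine.py wrist side scene
```

```text
wrist pear [ 0.5301 -0.0493] 0.95 0.95
  ring [ 0.5297 -0.0521] 1054 rad 0.0391
  plinth [ 0.5296 -0.0517] 0.984 0.985
  need (ring-pear) [-0.0004 -0.0028] tool xy [-0.0023  0.0016]
side pear [ 0.5298 -0.0511] 0.919 0.924
  ring [ 0.5302 -0.0528] 108 rad 0.0388
  need (ring-pear) [ 0.0004 -0.0017] tool xy [-0.0009  0.0015]
scene pear [ 0.5314 -0.0512] 0.849 0.849
  ring [ 0.5298 -0.0529] 2 rad 0.039
  need (ring-pear) [-0.0016 -0.0017] tool xy [-0.0023  0.    ]
```

The ring fits agree: the pear still needs about 2 mm towards −y. I'll turn the tool so that its y axis points to world −y, and tap from the +y side.

Request:
drive_tool --pt "0 0 6.6 0 0 0 0" --pt "0 0 6.6 0 0 0 0" --pt "0 0 6.6 0 0 0 0" --pt "0 0 6.6 0 0 0 0" --pt "0 0 6.6 0 0 0 0" --pt "0 0 6.6 0 0 0 0" --pt "0 0 6.6 0 0 0 0" --pt "0 0 0 0 0 0 0"

```text
time: 11.2
tool_pos: [0.4779, -0.059, 0.1981]
tcp_rot: [3.097, 0.001, 0.036]
wrist_force: [-0.6, 0.0, -0.6]
width: -0.002
grip_force: 0.0
```

```bash
cat > fr.py <<'E'
from h import *
s=status.read_state(); Rm=R.from_rotvec(s['tcp_rot']).as_matrix()
print(s['time'],s['q'].round(2),s['tool_pos'].round(4)); print(Rm.round(3))
import sys
if len(sys.argv)>1:
    t=np.array([float(v) for v in sys.argv[1:4]]); print('shift',(Rm.T@(t-s['tool_pos'])).round(4))
    th=np.radians(28); want=np.array([[1,0,0],[0,-np.cos(th),-np.sin(th)],[0,np.sin(th),-np.cos(th)]])
    print('turn',np.degrees(R.from_matrix(Rm.T@want).as_rotvec()).round(1))
E
python3 fr.py .53 .03 .16
```

```text
11.2 [-0.14 -0.1   2.06 -0.04  1.15  1.44] [ 0.4779 -0.059   0.1981]
[[ 1.     0.     0.023]
 [ 0.001 -0.999 -0.045]
 [ 0.023  0.045 -0.999]]
shift [ 0.0513 -0.0906  0.0353]
turn [-25.4  -1.3  -0.3]
```

Request:
drive_tool --pt "0 0 0 0.017 -0.03 0.012 0" --pt "0 0 0 0.017 -0.03 0.012 0" --pt "0 0 0 0.017 -0.03 0.012 0" --pt "-6.3 -0.3 0 0 0 0 0" --pt "-6.3 -0.3 0 0 0 0 0" --pt "-6.3 -0.3 0 0 0 0 0" --pt "-6.3 -0.3 0 0 0 0 0" --pt "0 0 0 0 0 0 0"

```text
time: 11.87
tool_pos: [0.529, 0.0323, 0.1573]
tcp_rot: [2.653, 0.008, -0.0]
wrist_force: [0.2, 0.5, -0.8]
width: 0.0
grip_force: 0.0
```

```bash
python3 fr.py .53 .012 .056; python3 fine.py side
```

```text
11.8667 [ 0.31  0.15  1.96 -0.49  1.23  2.09] [0.529  0.0323 0.1573]
[[ 1.     0.006  0.001]
 [ 0.006 -0.883 -0.469]
 [-0.002  0.469 -0.883]]
shift [ 0.0011 -0.0296  0.099 ]
turn [-0.  -0.1  0.3]
side pear [ 0.5298 -0.0511] 0.919 0.924
  ring [ 0.5302 -0.0527] 111 rad 0.0388
  need (ring-pear) [ 0.0004 -0.0016] tool xy [0.0004 0.0014]
```

Request:
drive_tool --pt "0 0 0 0 -0.0074 0.0248 0" --pt "0 0 0 0 -0.0074 0.0248 0" --pt "0 0 0 0 -0.0074 0.0248 0" --pt "0 0 0 0.001 -0.0074 0.0248 0" --pt "0 0 0 0 0 0 0" --pt "0 0 0 0 0 0 0"

```text
time: 12.42
tool_pos: [0.5294, 0.0079, 0.0571]
tcp_rot: [2.657, -0.003, -0.002]
wrist_force: [-0.0, -0.2, -0.3]
width: -0.001
grip_force: 0.0
```

```bash
python3 fr.py .53 -.014 .055; python3 fine.py side
```

```text
12.4167 [ 0.27  0.27  2.03 -0.55  1.05  2.17] [0.5294 0.0079 0.0571]
[[ 1.    -0.002 -0.002]
 [-0.003 -0.885 -0.466]
 [-0.001  0.466 -0.885]]
shift [0.0006 0.0184 0.0121]
turn [-0.2  0.1 -0.1]
side pear [ 0.5298 -0.0509] 0.922 0.934
  ring [ 0.5302 -0.0528] 110 rad 0.0388
  need (ring-pear) [ 0.0004 -0.0019] tool xy [0.0004 0.0017]
```

Request:
drive_tool --pt "0 0 0 0 0.0061 0.004 0" --pt "0 0 0 0 0.0061 0.004 0" --pt "0 0 0 0 0.0061 0.004 0" --pt "0 0 0 0 0.0008 0.0004 0" --pt "0 0 0 0 0.0008 0.0004 0" --pt "0 0 0 0 0.0008 0.0004 0" --pt "0 0 0 0 0.0008 0.0004 0" --pt "0 0 0 0 0 0 0"

```text
time: 13.13
tool_pos: [0.5307, -0.016, 0.0558]
tcp_rot: [2.657, -0.003, 0.003]
wrist_force: [-0.8, -0.3, -0.5]
width: 0.002
grip_force: 0.0
```

```bash
python3 fr.py; python3 fine.py side
```

```text
13.1333 [ 0.22  0.26  2.05 -0.56  1.02  2.14] [ 0.5307 -0.016   0.0558]
[[ 1.    -0.003  0.002]
 [-0.002 -0.885 -0.466]
 [ 0.003  0.466 -0.885]]
side pear [ 0.5299 -0.0504] 0.929 0.945
  ring [ 0.5302 -0.0528] 109 rad 0.0388
  need (ring-pear) [ 0.0003 -0.0024] tool xy [0.0003 0.0021]
```

Request:
drive_tool --pt "0 0 0 0 0.0006 0.0003 0" --pt "0 0 0 0 0.0006 0.0003 0" --pt "0 0 0 0 0.0006 0.0003 0" --pt "0 0 0 0 0.0006 0.0003 0" --pt "0 0 0 0 0.0006 0.0003 0" --pt "0 0 0 0 0 0 0"

```text
time: 13.68
tool_pos: [0.5308, -0.0193, 0.0559]
tcp_rot: [2.657, -0.003, 0.004]
wrist_force: [-0.1, 0.8, 0.4]
width: -0.003
grip_force: 0.5
```

```bash
python3 fr.py|head -1; python3 fine.py side
```

```text
13.6833 [ 0.22  0.26  2.05 -0.56  1.02  2.14] [ 0.5308 -0.0193  0.0559]
side pear [ 0.5299 -0.0524] 0.932 0.947
  ring [ 0.5303 -0.0527] 107 rad 0.0388
  need (ring-pear) [ 0.0004 -0.0003] tool xy [0.0004 0.0003]
```

Request:
drive_tool --pt "0 0 0 0 -0.0018 -0.001 0" --pt "0 0 0 0 -0.0088 -0.0047 0" --pt "0 0 0 0 -0.022 -0.0115 0" --pt "0 0 0 0 0.018 -0.034 0" --pt "0 0 0 0 0.018 -0.034 0" --pt "0 0 0 0 0.018 -0.034 0" --pt "0 0 0 0 0.018 -0.034 0" --pt "7 0 0 0 0 0 0"

```text
time: 14.4
tool_pos: [0.5339, 0.0214, 0.216]
tcp_rot: [2.782, 0.003, 0.017]
wrist_force: [1.4, 0.4, -0.7]
width: 0.002
grip_force: 0.0
```

Request:
drive_tool --pt "7 0 0 0 0 0 0" --pt "7 0 0 0 0 0 0" --pt "6.9 0 0 0 0 0 0" --pt "0 0 0 -0.015 0.022 0 0" --pt "0 0 0 -0.015 0.022 0 0" --pt "0 0 0 -0.015 0.022 0 0" --pt "0 0 0 0 0 0 0" --pt "0 0 0 0 0 0 0"

```text
time: 15.07
tool_pos: [0.4847, -0.0491, 0.2095]
tcp_rot: [-3.139, 0.006, -0.004]
wrist_force: [-0.1, -0.1, -0.6]
width: -0.001
grip_force: 0.0
```

```bash
python3 fr.py; python3 fine.py side wrist scene; python3 st.py 10 wrist | tail -1
python3 -c "
import cv2
cv2.imwrite('pics/w10c.png',cv2.resize(cv2.imread('pics/wrist10.png')[60:240,180:420],None,fx=3,fy=3,interpolation=2))"
```

```text
15.0667 [-0.15 -0.08  2.02  0.    1.2   1.42] [ 0.4847 -0.0491  0.2095]
[[ 1.    -0.004  0.003]
 [-0.004 -1.     0.003]
 [ 0.003 -0.003 -1.   ]]
side pear [ 0.5299 -0.053 ] 0.929 0.932
  ring [ 0.5302 -0.0527] 113 rad 0.0388
  need (ring-pear) [0.0004 0.0004] tool xy [ 0.0004 -0.0004]
wrist pear [ 0.5299 -0.0509] 0.945 0.946
  ring [ 0.5295 -0.0518] 1005 rad 0.0391
  plinth [ 0.5295 -0.0518] 0.985 0.986
  need (ring-pear) [-0.0004 -0.0009] tool xy [-0.0004  0.0009]
scene pear [ 0.5315 -0.053 ] 0.841 0.841
  ring [ 0.5298 -0.0529] 1 rad 0.039
  need (ring-pear) [-0.0017  0.0001] tool xy [-0.0017 -0.    ]
  need world [-0.0012 -0.0022] in tool x,y [-0.0012  0.0022]
```

View pics/w10c.png

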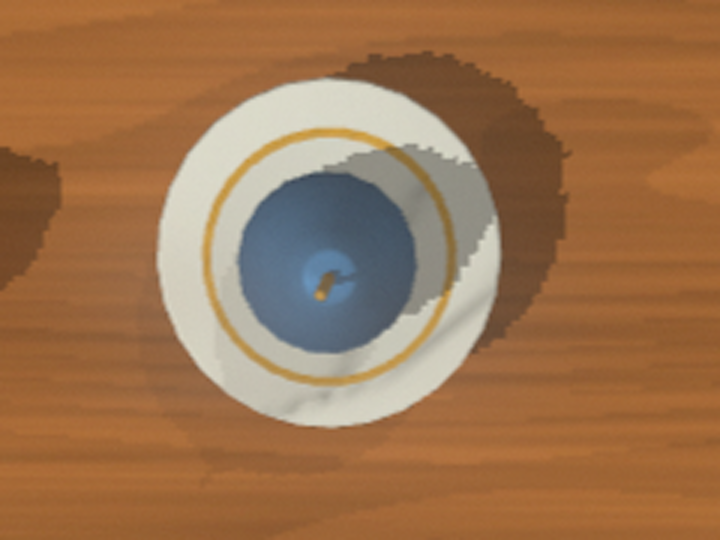

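The close view shows the pear upright at crop (327,262), inside the ring centred at (329,257). All cameras put it within about 1 mm, up to 1.7 mm in the coarse scene view. The gripper is clear, so I'll hand in.

```bash
python3 -c "
from workcell import workorder
print(workorder.finish_job())"
```

```text
the job is handed in; nothing more can be done
None
```

The blue pear stands upright about 1 mm from the centre of the brass ring, reached with light fingertip pushes; I saw no shift in the plinth or contact with anything else, and the job is handed in at about 15 s (no verdict returned).

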